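# Feel the opening of a small bench press with a taper gauge

### The arm

A 6-joint arm with a two-finger parallel gripper is mounted at the origin on a cart in front of the work surface, level with it; the furniture and walls round the work are solid. World frame = base frame: x ahead of the robot, y to its left, z up, the work surface at z = 0. Lengths are in mm, angles in rad, forces in N, time in s.
With the tool pointing down it reaches from about 350 to 850 mm from the base axis. Payload 8.1 kg.
Tool frame: the origin (TCP) lies midway between the tips of the shut fingers; the grasp point (between the pads) lies behind it (bot.grip_point_offset is the z of the grasp point in the tool frame, in mm); z points along the fingers, y is the line along which they close (so a half turn about z gives the same grasp; the last joint's range is limited). The gripper opens to 93 mm and grips with 3 to 60 N. Pads are 15 mm wide; open, the fingers measure 128 mm over their backs; the gripper's body (75 mm by 188 mm) begins 65 mm behind the grasp point.
Start: joints at [1.187, 0.13, 1.488, -0, 1.523, -0.085], TCP at [176.602, 573.425, 218.635] pointing down, gripper open.
Joint ranges: [-2.96, 2.96], [-0.89, 2.26], [0.02, 2.5], [-1.34, 4.48], [0, 2.73], [-2.66, 2.66]. Speed limits (rad/s): [2.39, 2.39, 2.79, 3.14, 3.14, 3.14].

### API

Orientations are given as a unit quaternion [x, y, z, w].
In Python, from cell import bot, release, close_gripper, kinematics, imaging, order gives the robot as it stands. Calls block until the motion is done:
- bot.move_to(position, orientation): joint-space move of the TCP to a pose.
- bot.move_linear(position, orientation=None, max_speed=150, threshold=None): straight line of the TCP; orientation=None keeps the orientation; max_speed is the mean speed in mm/s. With threshold (N) it stops when the force on the tool has changed by that much, and returns True; else False.
- bot.set_joints(angles): joint-space move.
- release() and close_gripper(force=None): open the fingers fully, or close them until they stop; force is the grip in N (None keeps the last).
- bot.wait(seconds).
- kinematics.ik(position, orientation): joint angles nearest the present ones, or None.
- bot.get_state(): the state.
- imaging.camera(name): name is "scene" or "top" or "wrist"; returns a dict with "img" (400x640x3 uint8, red, green, blue), "fovy" (degrees; the focal length in pixels is half the picture's height over the tangent of half this angle, whatever the lens; pixels are square), "cx", "cy" (the principal point, pixels), "view" (4x4, takes a point from world to camera coordinates). Camera axes: x right, y up, looking along -z (the intrinsics and any distortion apply to the point x, -y, -z); pixel columns grow to the right and rows downward; lengths in mm; the calibration is good to about 2 mm. The wrist camera is an equidistant fisheye: a pixel r from the principal point sees the ray r / f radians off the axis. A picture is of the moment at which its call begins. There is no depth.
A pose or a line that the arm cannot do raises bot.Unreachable and nothing moves.
- order.sign_off(): hands the job in; it is judged then, once.
Trained networks look in a picture, given as the dict that the camera call returned (one of the last four; its "shot" number tells which), for a name from the list of things; names that differ only in an ending like _2 or _b are one class to them, and where a whole thing is asked for, a point or a joint stands for the part that bears it (a point fixed in the world has none). Each returns a list of dicts, best first, with "conf" (0 to 1); they miss things now and then, are a little off and sometimes report something else, mostly with a low value. They report only what shows in the picture. A call takes as long as a camera call.
- imaging.boxes_of(picture, name): "at" ([column, row] in pixels, amid what is visible of it).
- imaging.place_of(picture, name): "at" ([column, row] in pixels: a listed point, or the origin of a listed thing).
The state is a dict: "clock": time; "qpos": joint angles; "joint_vel": joint speeds; "tau": joint torques, N m; "tool_pos": TCP position; "orientation": TCP orientation; "wrist_force": force on the tool from outside, world axes, zero at the start; "moment": the same for the moment, N m; "grip_width": finger opening in mm; "grasp_force": force on a finger pad.
Only numpy, scipy, OpenCV 4.12 (cv2) and the standard library are available. Lean on these libraries where they do the work, as an engineer would, in place of code of your own. Each camera call takes 0.05 s, during which the arm holds its last target. There are 200 camera calls.

### The job

Check the opening of the small bench press: pick up the taper gauge by its handle and slide its blade, thin end first and flat on the lower platen, straight into the mouth between the two platens until it drags snugly, with the sprung upper platen bearing on it but hardly lifted and never forced up. Finish while still holding the gauge by its handle at that depth, and leave the things lying around alone.

Things in the scene. Friction and masses are not known exactly. Their poses are not given: they have to be found in the camera images.
- gauge: Loose taper gauge, 0.16 kg, lying on its flat underside. Black ribbed handle block, 50 long (x) x 24 wide (y) x 45 mm high; from it a steel wedge blade, 24 mm wide, runs 120 mm along +x, 15 mm thick at the handle, thinning 1 mm per 10 mm to 3 mm at the free end; slope on top only, underside level with the handle's. Origin: centre of the handle's underside; x along the blade, z up.
- gauge_tip (a point): Middle of the underside of the blade's thin free end, 145 mm from the gauge's origin along x.
- press: Small grey bench press bolted to the bench, 160 x 180 mm, up to 110 mm high to the top of its black hand knob. Base, two steel posts 140 mm apart along y, a bridge above. The mouth between the platens is open to the press's -x side (towards the robot). Origin: on the bench under the screw; x points into the mouth, z up.
- lower_platen: Fixed steel plate, 140 x 100 x 8 mm, on the press base; its flat top is 28 mm above the bench and stands out 40 mm in front of the upper platen like a ledge. Origin: centre of its underside, 20 mm above the bench and 20 mm in front of (-x) the press's origin.
- lower_edge (a point): Middle of the lower platen's upper front edge, 90 mm in front of (-x) the press's origin and 28 mm above the bench.
- upper_edge (a point): Middle of the upper platen's lower front edge, 50 mm in front of (-x) the press's origin. The upper platen is a steel plate 100 x 100 x 10 mm. The opening between the platens here is set somewhere from 6 to 12 mm, so the blade meets this edge when its tip is 30 to 90 mm inside it.
- upper_platen (a joint): Lift of the sprung upper platen above its rest, in m, 0 at rest, up to 0.008. Its weight and springs bear down with about 6 N at rest and 2 N more per mm of lift, so the force needed to push the blade jumps to roughly 4 to 10 N when it catches; sliding on the lower platen alone drags far less unless pressed down. After it catches, 10 mm further lifts the platen 1 mm.
- oil_bottle: Bystander: small brown bottle with a green cap, 48 mm wide, 80 mm high, standing. Origin: centre of its underside.
- tape_roll_2: Bystander: roll of beige tape lying flat, 92 mm across, 24 mm high. Origin: centre of its underside.
- screwdriver: Bystander: red-handled screwdriver, 196 x 28 mm, lying. Origin: middle of its underside.
- spanner: Bystander: steel combination spanner, 184 x 27 x 8 mm, lying. Origin: middle of its underside.

How it is judged (in metres and radians):
On the way:
1. the gauge is lifted clear of the bench in the gripper (height (world z) of gauge above 0.02 m and contact force between gauge and the fingers above 1 N), for 0.2 s.
At the end, for the whole second after the job is handed in: Gripper holds the gauge by its handle (>4 N, within 70 mm of its origin) at rest; tip >20 mm inside the upper platen edge, within 35 mm of its middle, 0.17 rad of straight, 0.07 rad of level; upper platen bears on it with >1.5 N, lower platen with >0.5 N; upper platen lifted <3 mm (contact force between gauge and the fingers above 4 N and distance between the grasp point and gauge below 0.07 m and contact force between gauge and upper_platen above 1.5 N and contact force between gauge and lower_platen above 0.5 N and value of joint upper_platen below 0.003 m and x of gauge_tip in the frame of upper_edge above 0.02 m and y of gauge_tip in the frame of upper_edge between -0.035 and 0.035 m and angle between the x axis of gauge and the x axis of press, either way round below 0.17 rad and angle between gauge's own z axis and vertical below 0.07 rad and linear speed of gauge below 0.01 m/s); the arm keeps its last pose, push and grip.
It fails at once if the upper platen is forced up by more than 5 mm (value of joint upper_platen above 0.005 m).
It fails at once if a bystander is moved by more than 30 mm (distance of any of oil_bottle, tape_roll_2, screwdriver, spanner from where it was at the start of the episode above 0.03 m).
It also fails if it takes over 48 s, if anything falls off the work surface, if the arm or the gripper's body presses on something with over 40 N, if the wrist force passes 120 N, or if a joint passes its speed limit or range.

## Working session

There is one attempt and no reset: what is moved stays moved. The work goes in short steps, each a Python script; the robot and the scene stay as the last script left them, time stands still between calls to the robot, and variables do not carry over. Pictures are saved under pics/ and viewed, at most 10 in all, crops included, and the job is handed in when it is done.

```bash
mkdir -p pics; cat > h.py <<'E'
import numpy as np, cv2
from cell import bot, release, close_gripper, kinematics, imaging, order
from scipy.spatial.transform import Rotation as R
def save(p,n): cv2.imwrite(f'pics/{n}.png',p['img'][:,:,::-1])
def ray(p,uv):
    f=200/np.tan(np.radians(p['fovy'])/2); V=np.array(p['view'])
    d=np.array([(uv[0]-p['cx'])/f,-(uv[1]-p['cy'])/f,-1.])
    return -V[:3,:3].T@V[:3,3], V[:3,:3].T@d
def onz(p,uv,z):
    o,d=ray(p,uv); return o+d*(z-o[2])/d[2]
def proj(p,X):
    f=200/np.tan(np.radians(p['fovy'])/2); V=np.array(p['view']); c=V[:3,:3]@np.array(X)+V[:3,3]
    return np.array([p['cx']-f*c[0]/c[2],p['cy']+f*c[1]/c[2]])
E
python3 - <<'E'
from h import *
np.set_printoptions(precision=1,suppress=True)
Z=dict(gauge=0,gauge_tip=0,press=0,lower_platen=20,lower_edge=28,upper_edge=36,oil_bottle=0,tape_roll_2=0,screwdriver=0,spanner=0)
for c in ('scene','top'):
    p=imaging.camera(c); save(p,c+'0'); print(c,p['fovy'],{k:v for k,v in p.items() if k not in('img','view')},onz(p,(320,200),0),ray(p,(320,200))[0])
    for n,z in Z.items():
        for d in imaging.place_of(p,n)[:2]: print(n,d['at'],round(d['conf'],2),onz(p,d['at'],z))
print(bot.grip_point_offset,bot.get_state())
E
```

```text
scene 50.83154552623744 {'fovy': 50.83154552623744, 'cx': 317.0173057240527, 'cy': 200.37325443084825, 'shot': 1} [625.1 115.9   0. ] [ 167.7 -430.3  799.3]
gauge [339.0, 318.1] 0.57 [ 447.2 -155.2    0. ]
gauge [319.6, 183.1] 0.38 [662.8 162.2   0. ]
gauge_tip [297.1, 266.6] 0.78 [457.9  -3.2   0. ]
gauge_tip [337.7, 319.2] 0.22 [ 443.5 -155.3    0. ]
press [335.2, 191.1] 0.61 [675.1 114.    0. ]
press [338.5, 318.5] 0.16 [ 445.8 -155.2    0. ]
lower_platen [332.8, 186.2] 0.75 [669.1 117.2  20. ]
lower_edge [305.0, 194.6] 0.64 [592.3 134.6  28. ]
upper_edge [320.1, 186.6] 0.88 [633.6 125.4  36. ]
oil_bottle [415.5, 269.9] 0.71 [ 652.8 -178.9    0. ]
tape_roll_2 [434.0, 248.3] 0.6 [ 729.3 -167.6    0. ]
screwdriver [252.9, 160.7] 0.76 [577.2 348.4  -0. ]
spanner [276.7, 171.5] 0.61 [602.3 270.9   0. ]
top 44.67692277863216 {'fovy': 44.67692277863216, 'cx': 319.8924566590495, 'cy': 193.674346676952, 'shot': 2} [580.6  74.9   0. ] [ 390.2   81.6 1346.1]
gauge [406.9, 248.9] 0.73 [ 450.9 -167.8    0. ]
gauge_tip [351.8, 244.2] 0.75 [459.9 -15.8   0. ]
gauge_tip [222.2, 198.5] 0.18 [577.6 347.8   0. ]
press [302.6, 168.1] 0.81 [670.1 126.3   0. ]
lower_platen [303.0, 171.8] 0.88 [655.5 124.2  20. ]
lower_edge [301.1, 193.2] 0.72 [594.  127.3  28. ]
upper_edge [301.3, 180.2] 0.69 [628.8 127.6  36. ]
oil_bottle [413.9, 181.7] 0.89 [ 639.6 -187.9    0. ]
tape_roll_2 [405.2, 154.0] 0.73 [ 718.8 -163.5    0. ]
screwdriver [221.6, 198.2] 0.67 [578.4 349.5   0. ]
spanner [243.8, 186.6] 0.65 [612.8 289.3   0. ]
-18.8 {'clock': 1.1, 'qpos': array([ 1.2,  0.1,  1.5, -0. ,  1.5, -0.1]), 'joint_vel': array([ 0.,  0.,  0.,  0., -0.,  0.]), 'tau': array([ -0. , -56. , -49.2,   0.1,   0. ,   0. ]), 'tool_pos': array([176.6, 573.4, 218.7]), 'orientation': array([0.1, 1. , 0. , 0. ]), 'wrist_force': array([-0.4,  0. , -0.2]), 'moment': array([ 0.1, -0. , -0. ]), 'grasp_force': 0.0, 'grip_width': 93.04214503024367}
```

```bash
python3 - <<'E'
import cv2
a=cv2.imread('pics/top0.png')[120:290,190:450]; cv2.imwrite('pics/topc.png',cv2.resize(a,None,fx=3,fy=3,interpolation=2))
b=cv2.imread('pics/scene0.png')[130:340,240:460]; cv2.imwrite('pics/scenec.png',cv2.resize(b,None,fx=2.8,fy=2.8,interpolation=2))
E
```

```text
(no output)
```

View pics/topc.png

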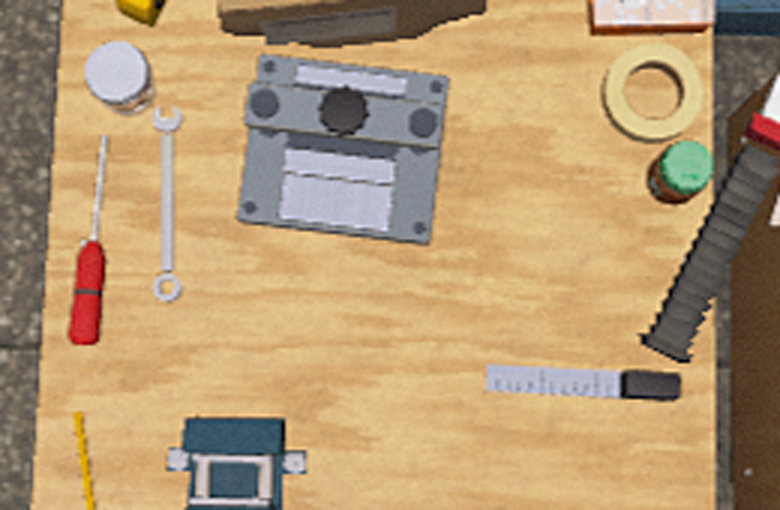

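View pics/scenec.png

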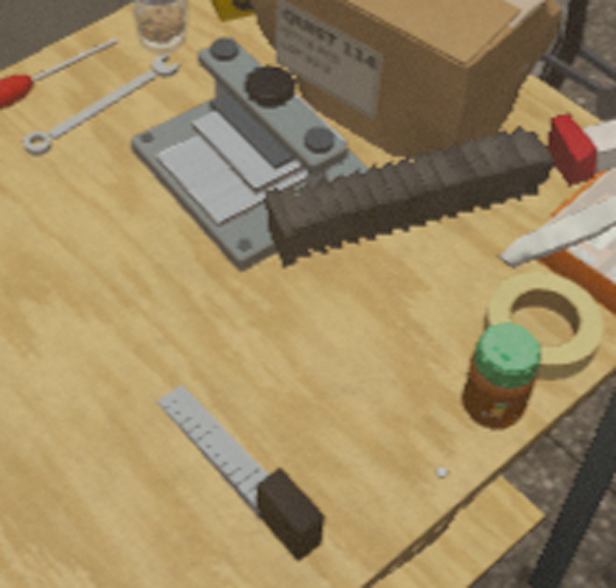

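```bash
python3 - <<'E'
from h import *
np.set_printoptions(precision=1,suppress=True)
s=imaging.camera('scene');t=imaging.camera('top')
T=lambda u,v:(190+(u-.0)/3-.3,120+v/3-.3); S=lambda u,v:(240+u/2.8-.3,130+v/2.8-.3)
def tri(a,b):
    o1,d1=ray(t,a);o2,d2=ray(s,b); k=np.linalg.lstsq(np.c_[d1,-d2],o2-o1,rcond=None)[0]
    A=o1+d1*k[0];B=o2+d2*k[1]; return (A+B)/2,np.linalg.norm(A-B)
print('hose',tri(T(667,348),S(280,225)),tri(T(775,150),S(545,150)))
print('hose red',tri(T(765,125),S(570,150)))
print('tip T',onz(t,T(487.5,377.5),3),'handle T',onz(t,T(651,385),45))
print('tip S',onz(s,S(171,394),3),'handle S', tri(T(651,385),S(290,505)))
print('handle top corners T',[onz(t,T(*c),45) for c in((622,370),(680,372),(680,400),(622,397))])
print('lower edge T',[onz(t,T(*c),28) for c in((280,220),(388,231),(284,178),(392,186))])
print('base T',[onz(t,T(*c),20) for c in((238,218),(430,243))])
print('lower S',[onz(s,S(*c),28) for c in((160,152),(222,222))])
print('knob',tri(T(344,108),S(270,85)))
E
```

```text
hose (array([ 465.6, -123.5,  297.2]), np.float64(1.3237775676975998)) (array([ 605.4, -194.6,  320.8]), np.float64(7.761098734991155))
hose red (array([ 629.6, -194.1,  303.5]), np.float64(2.5161780002172733))
tip T [456.1 -16.8   3. ] handle T [ 451.2 -159.    45. ]
tip S [456.9 -17.9   3. ] handle S (array([ 451.8, -160.6,   37. ]), np.float64(0.45166670546606824))
handle top corners T [array([ 463.8, -133.2,   45. ]), array([ 463.4, -184.8,   45. ]), array([ 438.6, -184.7,   45. ]), array([ 440. , -133.2,   45. ])]
lower edge T [array([593.2, 176.8,  28. ]), array([585.7,  77.9,  28. ]), array([632.2, 174.5,  28. ]), array([627.5,  75.3,  28. ])]
base T [array([595.3, 216. ,  20. ]), array([576.8,  39.1,  20. ])]
lower S [array([599.4, 176.5,  28. ]), array([588.6,  76.2,  28. ])]
knob (array([681.3, 119.8, 101.7]), np.float64(2.035539166032052))
```

View pics/scene0.png

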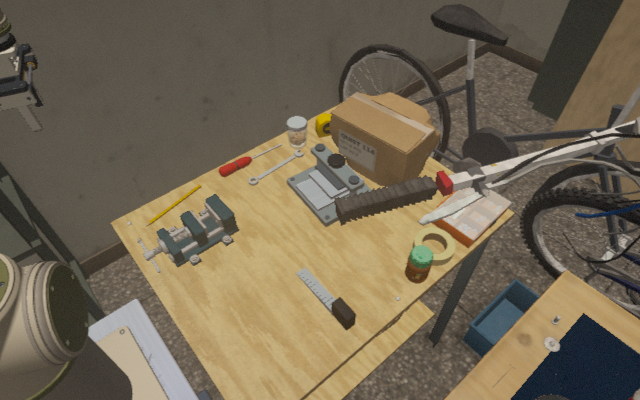

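View pics/top0.png

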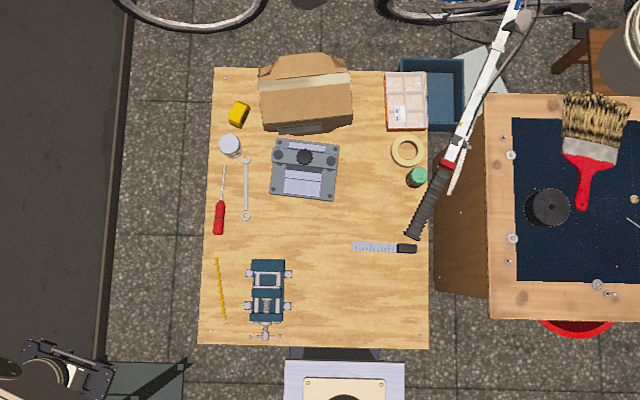

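```bash
cat >> h.py <<'E'
def pose(o,yaw,gz=27,tilt=25,sgn=1,back=0):
    """TCP pose for gauge origin o (incl. z), gauge yaw; grasp gz above underside"""
    g=np.array([np.cos(yaw),np.sin(yaw),0]); t=np.radians(tilt)
    z=-np.cos(t)*np.array([0,0,1.])+np.sin(t)*g; y=sgn*np.array([-g[1],g[0],0]); x=np.cross(y,z)
    gp=np.array(o,float)+[0,0,gz]-back*g
    return list(gp-z*bot.grip_point_offset), list(R.from_matrix(np.c_[x,y,z]).as_quat())
G=np.array([451.3,-159.5,0]); GY=1.536
P=np.array([680.8,119.,0]); PY=-0.09
PX=np.array([np.cos(PY),np.sin(PY),0])
def ing(d,z): # gauge origin with tip d past upper edge
    return P+PX*(-50+d-145)+[0,0,z]
E
python3 - <<'E'
from h import *
np.set_printoptions(precision=2,suppress=True)
for tilt in (15,20,25,30):
  for s in (1,-1):
    print(tilt,s)
    for n,a in dict(pre=(G+[-70,-40,110],GY),above=(G+[0,0,60],GY),pick=(G,GY),lift=(G+[0,0,50],GY),back=([390,-120,90],GY),mid=([420,0,110],.7),ins=(ing(-60,60),PY),ins1=(ing(-20,28),PY),ins2=(ing(90,28),PY)).items():
        q=kinematics.ik(*pose(*a,tilt=tilt,sgn=s)); print(n,None if q is None else np.array(q))
E
```

```text
15 1
pre [-0.77 -0.12  1.95  0.19  1.49  2.38]
above [-0.61  0.04  1.89  0.22  1.36  2.5 ]
pick [-0.61  0.13  1.92  0.23  1.24  2.47]
lift [-0.61  0.06  1.9   0.22  1.34  2.5 ]
back [-0.62 -0.2   2.06  0.22  1.43  2.51]
mid [-0.31 -0.52  2.26  0.23  1.27 -2.64]
ins [ 0.28 -0.41  2.28 -0.11  1.03 -1.15]
ins1 [ 0.25 -0.23  2.21 -0.11  0.92 -1.18]
ins2 [ 0.17  0.06  1.94 -0.09  0.89 -1.26]
15 -1
pre [-0.77 -0.12  1.95  0.19  1.49 -0.76]
above [-0.61  0.04  1.89  0.22  1.36 -0.64]
pick [-0.61  0.13  1.92  0.23  1.24 -0.67]
lift [-0.61  0.06  1.9   0.22  1.34 -0.65]
back [-0.62 -0.2   2.06  0.22  1.43 -0.63]
mid [-0.31 -0.52  2.26  0.23  1.27  0.5 ]
ins [ 0.28 -0.41  2.28 -0.11  1.03  1.99]
ins1 [ 0.25 -0.23  2.21 -0.11  0.92  1.96]
ins2 [ 0.17  0.06  1.94 -0.09  0.89  1.88]
20 1
pre [-0.81 -0.06  1.91  0.25  1.54  2.33]
above [-0.66  0.09  1.86  0.28  1.41  2.44]
pick [-0.66  0.19  1.88  0.29  1.3   2.41]
lift [-0.66  0.11  1.86  0.29  1.39  2.43]
back [-0.67 -0.15  2.03  0.28  1.48  2.44]
mid None
ins [ 0.31 -0.49  2.36 -0.16  0.96 -1.09]
ins1 [ 0.27 -0.3   2.29 -0.16  0.84 -1.12]
ins2 
[... 1158 characters left out ...]
-0.2   0.69  1.99]
30 1
pre [-0.89  0.07  1.83  0.34  1.64  2.25]
above [-0.74  0.21  1.78  0.39  1.51  2.34]
pick [-0.74  0.3   1.8   0.39  1.41  2.3 ]
lift [-0.74  0.22  1.78  0.39  1.5   2.33]
back [-0.77 -0.02  1.97  0.38  1.57  2.33]
mid None
ins None
ins1 [ 0.33 -0.43  2.43 -0.33  0.68 -0.93]
ins2 [ 0.23 -0.1   2.17 -0.29  0.59 -1.05]
30 -1
pre [-0.89  0.07  1.83  0.34  1.64 -0.9 ]
above [-0.74  0.21  1.78  0.39  1.51 -0.8 ]
pick [-0.74  0.3   1.8   0.39  1.41 -0.84]
lift [-0.74  0.22  1.78  0.39  1.5  -0.81]
back [-0.77 -0.02  1.97  0.38  1.57 -0.81]
mid [-0.56 -0.68  2.43  0.52  1.26  0.19]
ins None
ins1 [ 0.33 -0.43  2.43 -0.33  0.68  2.21]
ins2 [ 0.23 -0.1   2.17 -0.29  0.59  2.09]
```

```bash
sed -i 's/tilt=25,sgn=1/tilt=20,sgn=-1/' h.py; python3 - <<'E'
from h import *
np.set_printoptions(precision=1,suppress=True)
release()
bot.move_to(*pose([420,20,190],.9,tilt=10))
bot.move_to(*pose(G+[-70,-40,110],GY))
bot.move_linear(*pose(G+[0,0,60],GY))
f=bot.get_state(); print(f['clock'],f['wrist_force'])
p=imaging.camera('wrist'); save(p,'w1')
print(bot.move_linear(*pose(G,GY),max_speed=100,threshold=8))
close_gripper(50); s=bot.get_state(); print(s['clock'],s['wrist_force'],s['grip_width'],s['grasp_force'],s['tool_pos'],pose(G,GY)[0])
E
```

```text
5.525 [-0.  -1.4 -0.9]
False
7.4 [ 0.1 -0.4 -0.1] 23.675543706804724 49.99827861785889 [ 451.5 -153.1    9.3] [np.float64(451.52369449259606), np.float64(-153.07391357154322), np.float64(9.333778729224921)]
```

```bash
python3 - <<'E'
from h import *
np.set_printoptions(precision=1,suppress=True)
bot.move_linear(*pose(G+[0,0,50],GY)); bot.wait(.3)
bot.move_linear(*pose([390,-120,90],GY))
bot.move_to(*pose([420,0,110],.7))
bot.move_to(*pose(ing(-60,60),PY)); bot.wait(.3)
s=bot.get_state(); print(s['clock'],s['wrist_force'],s['moment'],s['grip_width'],s['grasp_force'])
p=imaging.camera('top'); save(p,'t2'); a=p['img'][120:290,190:450,::-1]
q=imaging.camera('scene'); b=q['img'][130:270,240:400,::-1]
cv2.imwrite('pics/c2.png',cv2.vconcat([cv2.resize(a,(520,340)),cv2.resize(b,(520,455))][:1]+[cv2.resize(b,(520,255))]))
for n,z in dict(gauge=60,gauge_tip=60).items(): print(n,[(d['at'],onz(p,d['at'],z)) for d in imaging.place_of(p,n)[:1]],proj(p,ing(-60,60) if n=='gauge' else ing(-60,60)+145*PX))
E
```

```text
11.675 [ 0.3  0.2 -1.5] [ 0.   0.5 -0.1] 23.815556685810815 49.99786198139191
gauge [([295.6, 256.7], array([420.4, 135.3,  60. ]))] [293.2 254.2]
gauge_tip [([301.4, 199.8], array([571.3, 124.8,  60. ]))] [299.9 199.8]
```

View pics/c2.png

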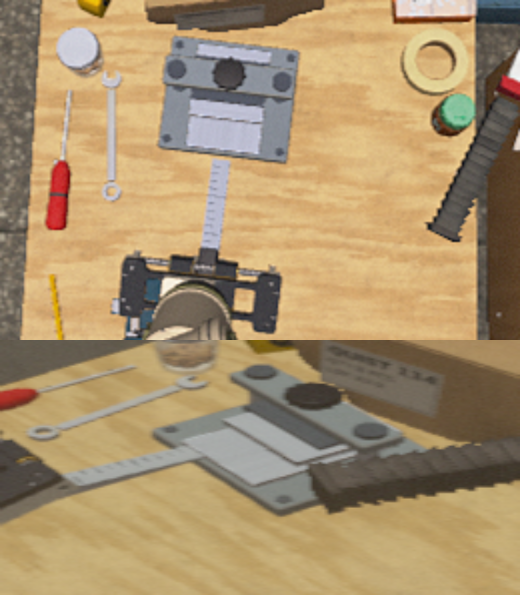

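The gauge is held straight and pointing at the mouth. In the top crop its tip is at (220,162), just short of the ledge, whose middle is near (222,150). Next I touch down on the ledge and then slide in.

```bash
python3 - <<'E'
from h import *
np.set_printoptions(precision=1,suppress=True)
bot.move_linear(*pose(ing(-60,38),PY)); bot.move_linear(*pose(ing(-15,38),PY),max_speed=80); bot.wait(.3)
print(bot.get_state()['wrist_force'])
print(bot.move_linear(*pose(ing(-15,22),PY),max_speed=10,threshold=1.5)); bot.wait(.2)
s=bot.get_state(); z=s['tool_pos'][2]-pose([0,0,0],PY)[0][2]; print('underside z',z,s['wrist_force'],s['moment'],s['clock'])
E
```

```text
[ 0.6  0.1 -1.9]
True
underside z 27.498805247709353 [ 2.1 -0.1  3. ] [-0.  -0.8  0. ] 14.4
```

```bash
python3 - <<'E'
from h import *
np.set_printoptions(precision=1,suppress=True)
z=27.9
bot.move_linear(*pose(ing(-15,z),PY),max_speed=10); bot.wait(.2); print(bot.get_state()['wrist_force'])
d=-15
while d<92:
    d+=8 if d<20 else 4
    h=bot.move_linear(*pose(ing(d,z),PY),max_speed=25,threshold=3.5)
    s=bot.get_state(); x=(s['tool_pos']-np.array(pose(ing(0,z),PY)[0]))@PX
    print(d,round(x,1),h,s['wrist_force'],s['clock'])
    if h: break
bot.wait(.3); print(bot.get_state()['wrist_force'],bot.get_state()['moment'])
E
```

```text
[0.1 0.6 2.5]
-7 -13.5 True [1.8 0.1 1.9] 15.1417
[ 2.9 -0.1  1.6] [-0.1 -0.4 -0. ]
```

```bash
python3 - <<'E'
from h import *
np.set_printoptions(precision=1,suppress=True)
z=28.2; d=-13.5
bot.move_linear(*pose(ing(d,z),PY),max_speed=10); bot.wait(.1); print(bot.get_state()['wrist_force'])
while d<92:
    d+=6 if d<22 else 3
    h=bot.move_linear(*pose(ing(d,z),PY),max_speed=20,threshold=8)
    s=bot.get_state(); w=s['wrist_force']
    print(d,h,w,s['moment'][1].round(2),s['clock'])
    if h or w@PX<-4.5: break
bot.wait(.3); s=bot.get_state(); print(s['wrist_force'],s['clock'],s['grip_width'])
E
```

```text
[-1.2  0.1  1.1]
-7.5 False [ 1.   0.4 -1.2] 0.23 16.2417
-1.5 False [ 0.4 -0.1 -1.9] 0.39 16.6917
4.5 False [ 0.5  0.1 -1.3] 0.45 17.1417
10.5 False [-0.4 -0.1 -1.4] 0.44 17.5917
16.5 False [ 0.5  1.  -1.2] 0.44 18.0417
22.5 False [ 0.3  0.1 -1. ] 0.5 18.4917
25.5 False [-0.9 -0.9 -1.1] 0.45 18.7917
28.5 False [-0.1 -0.4 -1.5] 0.47 19.0917
31.5 False [-0.6 -0.  -1.7] 0.47 19.3917
34.5 False [-0.1 -1.  -1.5] 0.5 19.6917
37.5 False [ 0.1 -0.4 -1.9] 0.45 19.9917
40.5 False [ 0.3 -0.2 -0.6] 0.48 20.2917
43.5 False [ 0.  -0.1 -2. ] 0.49 20.5917
46.5 False [ 0.   0.8 -0.9] 0.47 20.8917
49.5 False [-0.  -0.8 -1.9] 0.45 21.1917
52.5 False [-0.4  0.3 -1.6] 0.45 21.4917
55.5 False [-0.6 -0.7 -1.9] 0.52 21.7917
58.5 False [ 1.  -0.4 -3.3] 0.42 22.0917
61.5 True [0.9 0.2 3.9] -0.27 22.3
[ 6.6 -0.5  4.7] 22.6 23.834259658210506
```

```bash
python3 - <<'E'
from h import *
np.set_printoptions(precision=2,suppress=True)
s=bot.get_state(); t=s['tool_pos']; a,q=pose(ing(0,28.2),PY)
print('d',(t-a)@PX,'z',t[2]-a[2],'y',(t-a)@np.array([-PX[1],PX[0],0]),s['wrist_force'],s['moment'],(R.from_quat(q).inv()*R.from_quat(s['orientation'])).as_rotvec())
p=imaging.camera('top'); q=imaging.camera('scene'); w=imaging.camera('wrist')
a=p['img'][140:240,260:360,::-1]; b=q['img'][140:240,240:400,::-1]
cv2.imwrite('pics/c3.png',cv2.vconcat([cv2.hconcat([cv2.resize(a,(300,300),interpolation=2),cv2.resize(b,(480,300),interpolation=2)]),cv2.resize(w['img'][:,:,::-1],(780,488))[60:360]]))
E
```

```text
d 60.55846321956903 z -0.31369847835252784 y -0.0011124154915318485 [ 6.56 -0.53  4.67] [ 0.01 -1.    0.03] [-0. -0. -0.]
```

View pics/c3.png

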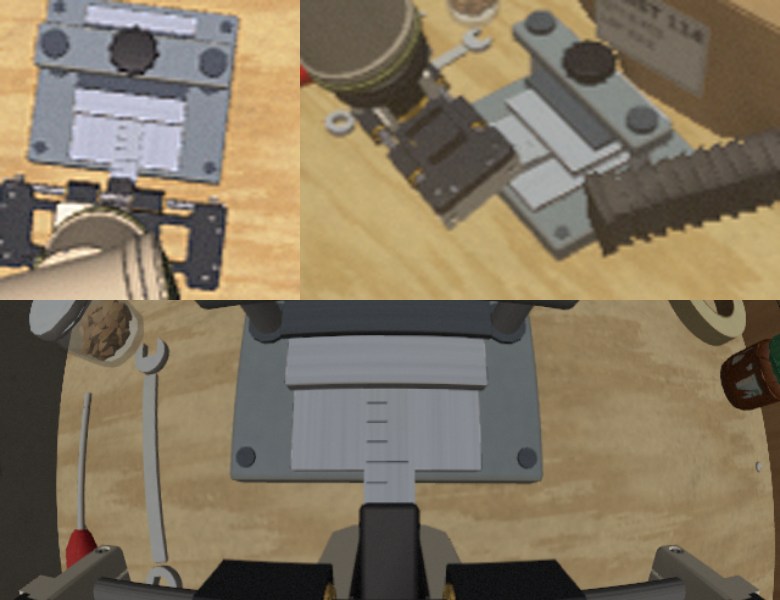

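```bash
python3 - <<'E'
from h import *
np.set_printoptions(precision=2,suppress=True)
z=28.1
for d in (61,62,63,64,66,68):
    h=bot.move_linear(*pose(ing(d,z),PY),max_speed=10,threshold=20); bot.wait(.2)
    s=bot.get_state(); t=s['tool_pos']; a,_=pose(ing(0,z),PY)
    print(d,h,(t-a)@PX,t[2]-a[2],s['wrist_force'],s['moment'][1],s['clock'])
    if h or s['wrist_force']@PX<-5: break
E
```

```text
61 False 60.618132000594265 -0.17801102364843047 [-1.13  0.15  5.81] -0.14295485703900185 23.3667
62 False 60.679586892696555 -0.22573603014975419 [-11.9    0.36  16.04] 0.6810550003829046 23.8167
```

```bash
python3 - <<'E'
from h import *
np.set_printoptions(precision=2,suppress=True)
def rep(d,z,h):
    bot.wait(.25); s=bot.get_state(); t=s['tool_pos']; a,_=pose(ing(0,28),PY)
    print(d,round(z,2),h,(t-a)@PX,t[2]-a[2],s['wrist_force'],s['moment'][1],s['clock']); return s['wrist_force']
z=28.1; d=62
for i in range(14):
    w=rep(d,z,0) if i==0 else w
    if w[2]>1: z+=min(.3,.04*(w[2]+1))
    elif w[2]<-5: z-=.1
    elif w@PX>-8: d+=.7
    h=bot.move_linear(*pose(ing(d,z),PY),max_speed=10,threshold=20); w=rep(d,z,h)
    if h: break
E
```

```text
62 28.1 0 60.666577676635804 -0.12284523363815936 [-11.59  -0.18  14.55] 0.8229221174270095 24.0667
62 28.4 False 60.665640889124155 -0.10254711772191172 [-8.6   1.03 11.83] 0.5454539278659856 24.5667
62 28.7 False 60.64970463914258 -0.0933048866727546 [-5.79  1.3   6.97] 0.3972526992582876 25.0667
62 29.0 False 60.66832927279066 -0.06477464180284187 [-6.28  1.86  3.98] 0.4854007574549728 25.5667
62 29.2 False 60.64562402088743 -0.05018082148981762 [-4.93  1.16  0.46] 0.6396595007356414 26.0667
62.7 29.2 False 60.98526932480465 -0.07161437973852003 [-8.71  2.43  4.48] 0.9512559736627552 26.5667
62.7 29.42 False 61.01693962091336 -0.015549399740514502 [-6.91  2.69  2.2 ] 0.8297868523171672 27.0667
62.7 29.55 False 61.01337691194613 0.01856494684896859 [-6.27  2.51  0.94] 0.7587123231076466 27.5667
63.400000000000006 29.55 False 61.45164742792148 -0.01075579575531549 [-8.85  1.76  2.6 ] 0.9725646752881105 28.0667
63.400000000000006 29.69 False 61.45520802620644 0.03338145981682317 [-7.97  1.89  2.62] 0.9433487777895725 28.5667
63.400000000000006 29.84 False 61.47866596257827 0.11978980099883785 [-6.78  1.89  0.89] 0.8829395115574785 29.0667
64.10000000000001 29.84 False 61.968069196579144 0.0680119395661194 [-8.46  2.18  2.72] 1.021312537839165 29.5667
64.10000000000001 29.98 False 61.9421633413612 0.11821037959951042 [-7.73  2.71  1.78] 0.96147342343892 30.0667
64.10000000000001 30.1 False 61.95447894827604 0.15954949058182422 [-6.64  1.56  0.57] 0.9466078390935411 30.5667
64.80000000000001 30.1 False 62.497261817632975 0.14368906868509868 [-8.91  1.6   1.59] 1.0661456963006024 31.0667
```

```bash
python3 - <<'E'
from h import *
bot.wait(.5); s=bot.get_state(); print(s['wrist_force'],s['grasp_force'],s['grip_width'],s['clock'])
print(order.sign_off())
E
```

```text
[-8.81367523  2.26376506  1.68457252] 50.00140070915222 23.548022435182784 31.5667
the job is handed in; nothing more can be done
None
```

The job is handed in at about 32 s: the gauge is still held by its handle at 50 N, with its tip about 62 mm inside the upper platen edge. It drags at about 9 N, and I estimate the upper platen is lifted about 0.2 mm. I did not touch the bystanders, and the judge's verdict was not shown.

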